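# Pull the red end cap off the display-stand tube

### The job

Pick up the yellow puller and slide its fork under the red cap's rim until the puller's blue stop bears lightly on the tube (a push of about 5 N, never rammed), keeping the puller upright, then pull straight up until the cap pops off, using only the puller and not the fingers on the cap. Carry the cap away on the fork and stand the puller upright in the blue tray, with the cap in the tray too. Leave the grey cap's stand and everything else on the bench alone.

Things in the scene. Friction and masses are not known exactly. Their poses are not given: they have to be found in the camera images.
- puller: Yellow C-shaped cap puller standing on its flat fork, 109 mm high, 0.22 kg. Origin: centre of the fork's underside, straight below the black grip; +x the way the open mouth points, z up. Back column at x -48 to -40, at the closed end of the slot. Above the fork 44 mm of free height, then a beam at z 50 to 60 (x -48 to +12), then the grip up to z 109.
- puller_fork (a point): Centre of the fork's upper face, 6 mm above the puller's origin, axes as the puller's. Fork 6 mm thick: two tines 10 mm wide, 36 mm apart (inner edges y = +-18, outer +-28), reaching x = +46 at the flared tips. The slot straddles the 32 mm tube.
- puller_stop (a point): Middle of the blue stop pad's sweep, between the tines, 3 mm above the puller's origin, 16 mm behind it (x = -16). The pad's face lies up to 10 mm ahead of or behind this point: its setting differs each time and is not measured. It is sprung: yields 1 mm per 10 N; slippery plastic.
- puller_grip (a point): Middle of the puller's grip, 82 mm above the puller's origin; the grip is 22 (x) by 18 (y) mm, 49 mm high
- cap: Red square end cap, 45 g, plugged into the tube. Origin: centre of its flange's underside, which rests on the tube's top; z up. Flange 52 x 52 x 8 mm (10 mm past the tube all round), a 3 mm button on top, a plug 24 x 22 mm, 28 mm long, below. Two spring catches hold it: it comes free at a straight upward pull of 8 to 16 N; they let go after about 5 mm of lift.
- stand: Fixed display-stand foot with the red cap: dark plate 90 x 90 x 8, upright square steel tube 32 x 32, top at 75 above the table. Origin: centre of the plate's underside on the table; x and y square to the tube's faces, z up. The tube is plain below the cap, open to the fork from any of its four sides.
- stand_top (a point): centre of the tube's mouth, 75 above the table
- other_stand: the same fixed stand with a grey cap, to be left alone; origin at the centre of its plate's underside
- tray: Fixed blue open tray 180 (x) x 160 (y) x 28 high, wall 4, floor 4. Origin: centre of its underside, axes along its sides.
- tape_roll: roll of amber tape lying flat, 90 across, 24 high (mm); bystander; origin at its underside or middle
- spare_plate: dark steel foot plate 90 x 90 x 8 with a short 24 wide spigot, lying flat (mm); bystander; origin at its underside or middle
- spray_can: blue aerosol can, 60 across, 170 high (mm); bystander; origin at its underside or middle
- cleaner: white bottle with red top, 68 across, 190 high (mm); bystander; origin at its underside or middle
- screwdriver: screwdriver lying down (mm); bystander; origin at its underside or middle
- sanding_block: wooden-backed cork block 100 x 60 x 42 (mm); bystander; origin at its underside or middle
- screw_pot: green open plastic pot, 70 across, 70 high (mm); bystander; origin at its underside or middle
Mind the look-alikes: they are no part of the job. Several things have the shape of the puller; the one meant has the colours described above.

How it is judged:
On the way, in this order (a step that is already met when the one before it is completed fails the run):
1. the fork is under the red cap's rim with the puller's stop bearing on the tube (over 2.5 N for 0.3 s) (horizontal distance between puller_fork and cap below 0.015 m and z of puller_fork in the frame of cap between -0.02 and 0.002 m and contact force between puller and stand above 2.5 N and z of cap in the frame of stand below 0.079 m), for 0.3 s.
2. the cap is off the tube and hangs on the puller's fork (height (world z) of cap above 0.11 m and distance between puller_fork and cap below 0.03 m and contact force between puller and cap above 0.1 N), for 0.2 s.
At the end, for the whole second after the job is handed in: The puller stands upright (within 0.15 rad) on the tray's floor, its origin within 70 mm of the tray's centre along both sides, and the red cap is in the tray too (within 82 and 72 mm of its centre, origin below 60 mm); both are released and at rest (x of cap in the frame of tray between -0.082 and 0.082 m and y of cap in the frame of tray between -0.072 and 0.072 m and z of cap in the frame of tray below 0.06 m and x of puller in the frame of tray between -0.07 and 0.07 m and y of puller in the frame of tray between -0.07 and 0.07 m and z of puller in the frame of tray below 0.012 m and angle between puller's own z axis and vertical below 0.15 rad and linear speed of each of puller, cap below 0.02 m/s); the robot touches nothing.
It fails at once if the puller is pushed over at the tube, out of upright (over 0.06 rad) (angle between puller's own z axis and vertical above 0.06 rad and horizontal distance between puller and stand below 0.03 m and z of cap in the frame of stand below 0.085 m).
It fails at once if the puller is rammed against the stand (over 9 N) (contact force between puller and stand above 9 N).
It fails at once if the fingers or arm touch the red cap (contact force between any of the fingers, the arm and cap above 0.5 N).
It fails at once if the grey cap's stand is pushed (over 3 N) (contact force between anything else and other_stand above 3 N).
It fails at once if a bystander is moved by more than 20 mm (distance of any of tape_roll, spare_plate, spray_can, cleaner, screwdriver, sanding_block, screw_pot from where it was at the start of the episode above 0.02 m).
It also fails if it takes over 72 s, if anything falls off the work surface, if the arm or the gripper's body presses on something with over 40 N, if the wrist force passes 120 N, or if a joint passes its speed limit or range.

### The arm

A 7-joint arm with a two-finger parallel gripper is mounted at the origin on the work surface. World frame = base frame: x ahead of the robot, y to its left, z up, the work surface at z = 0. Lengths are in m, angles in rad, forces in N, time in s.
With the tool pointing down it reaches from about 0.425 to 0.925 m from the base axis. Payload 6.8 kg.
Tool frame: the origin (TCP) lies on the front face of the gripper's body, between the roots of the fingers; the fingertips stand 73 mm ahead of it and the grasp point (between the pads) lies 54 mm ahead of it (env.nose_length is the distance from the TCP to the fingertips, in m); z points along the fingers, y is the direction in which the jaws open and shut (so a half turn about z gives the same grasp; the last joint's range is limited). The gripper opens to 85 mm and grips with 20 to 120 N. Pads are 22 mm wide; open, the fingers measure 114 mm over their backs; the gripper's body (76 mm by 85 mm) begins 54 mm behind the grasp point. The pads swing forward as they close: fully open they stand 13 mm farther back than shut.
Start: joints at [-1.283, 0.477, 0.022, 1.555, -0.011, 1.109, -0.083], TCP at [0.26, 0.623, 0.304] pointing down, gripper open.
Joint ranges: [-2.96, 2.96], [-0.34, 2.1], [-1.41, 1.46], [0.24, 2.44], [-1.37, 4.51], [0.17, 1.92], [-2.96, 2.96]. Speed limits (rad/s): [2.39, 2.39, 3.14, 3.14, 3.14, 3.14, 3.14].

### API

Orientations are given as a unit quaternion [w, x, y, z].
In Python, from cell import env, kin, camera, calibration, job gives the robot as it stands. The module is installed in compiled form; this text tells all that it offers. Calls block until the motion is done:
- env.reach(position, orientation): joint-space move of the TCP to a pose.
- env.movel(position, velocity=0.15, rot=None, stop_force=None): straight line of the TCP; rot=None keeps the orientation; velocity is the mean speed in m/s. With stop_force (N) it stops when the force on the tool has changed by that much, and returns True; else False.
- env.goto_joints(angles): joint-space move.
- env.grip(opening, f_grip=None): finger opening in m; f_grip is the grip in N (None keeps the last); returns when the fingers have stopped.
- env.dwell(seconds).
- kin.inverse_kinematics(position, orientation): joint angles nearest the present ones, or None.
- env.get_state(): the state.
- camera(name): name is "side" or "top" or "wrist"; returns (picture, depth): 384x512x3 uint8, blue, green, red; 384x512 float32, m along the optical axis (not along the pixel's ray), 0 where there is no reading.
- calibration(name): a dict with "fx", "fy", "cx", "cy" (pixels), "rvec" (rotation vector, rad) and "tvec" (3), from world to camera coordinates, as OpenCV has them. Camera axes: x right, y down, z forward; pixel columns grow to the right and rows downward; lengths in m; the calibration is good to about 2 mm. A picture is of the moment at which its call begins: read the wrist's pose just before it. calibration takes no time and is no camera call; for the wrist camera it gives the pose at the moment of the call.
A pose or a line that the arm cannot do raises env.PlanningError and nothing moves.
- job.job_done(): hands the job in, once; it reports no verdict.
The state is a dict: "time": time; "qpos": joint angles; "joint_velocities": joint speeds; "joint_torque": joint torques, N m; "tcp_pos": TCP position; "orientation": TCP orientation; "force": force on the tool from outside, world axes, zero at the start; "torque": the same for the moment, N m; "opening": finger opening in m.
Only numpy, scipy, OpenCV 4.12 (cv2) and the standard library are available. Lean on these libraries where they do the work, as an engineer would, in place of code of your own. Each camera call takes 0.05 s, during which the arm holds its last target. There are 200 camera calls.

## Working session

There is one attempt and no reset: what is moved stays moved. The work goes in short steps, each a Python script; the robot and the scene stay as the last script left them, time stands still between calls to the robot, and variables do not carry over. Pictures are saved under pics/ and viewed, on a budget of 10 in all, crops included, one or two more only if the job needs it, and the job is handed in when it is done.

```bash
mkdir -p pics; cat > h.py <<'E'
from cell import env, kin, camera, calibration, job
import numpy as np, cv2
from scipy.spatial.transform import Rotation as R
def cloud(name, depth, cal):
    v,u=np.mgrid[0:depth.shape[0],0:depth.shape[1]]
    P=np.stack([(u-cal['cx'])/cal['fx']*depth,(v-cal['cy'])/cal['fy']*depth,depth],-1)
    Rm=R.from_rotvec(np.ravel(cal['rvec'])).as_matrix()
    W=(P-np.ravel(cal['tvec']))@Rm
    W[depth==0]=np.nan
    return W
def shot(name):
    cal=calibration(name); im,d=camera(name)
    return im,cloud(name,d,cal)
def down(yaw):  # tool z down, tool y (jaw axis) at world angle yaw
    y=np.array([np.cos(yaw),np.sin(yaw),0]); z=np.array([0,0,-1.]); x=np.cross(y,z)
    q=R.from_matrix(np.stack([x,y,z],1)).as_quat()
    return np.array([q[3],q[0],q[1],q[2]])
E
python3 - <<'E'
from h import *
for n in ['top','side']:
    im,W=shot(n); np.savez('pics/%s.npz'%n,im=im,W=W)
    cv2.imwrite('pics/%s1.png'%n,cv2.resize(im,(800,600)))
E
```

```text
(no output)
```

View pics/top1.png

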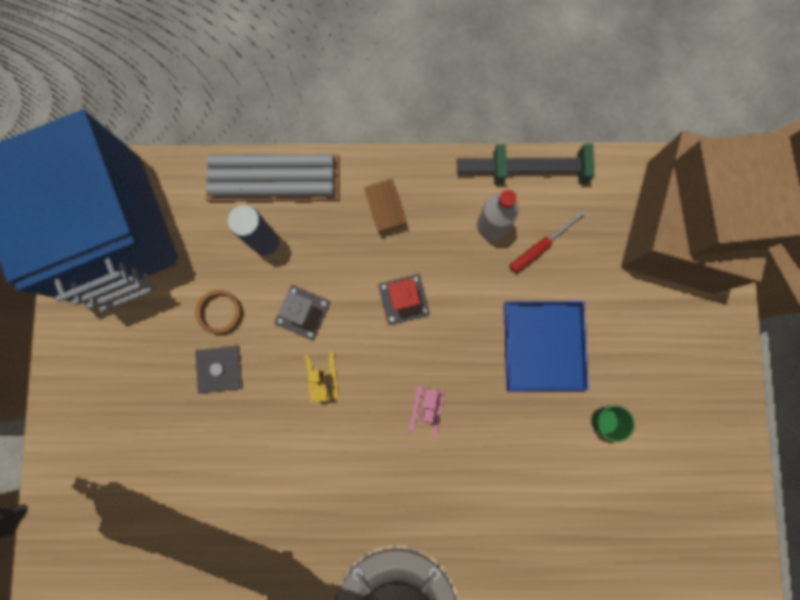

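View pics/side1.png

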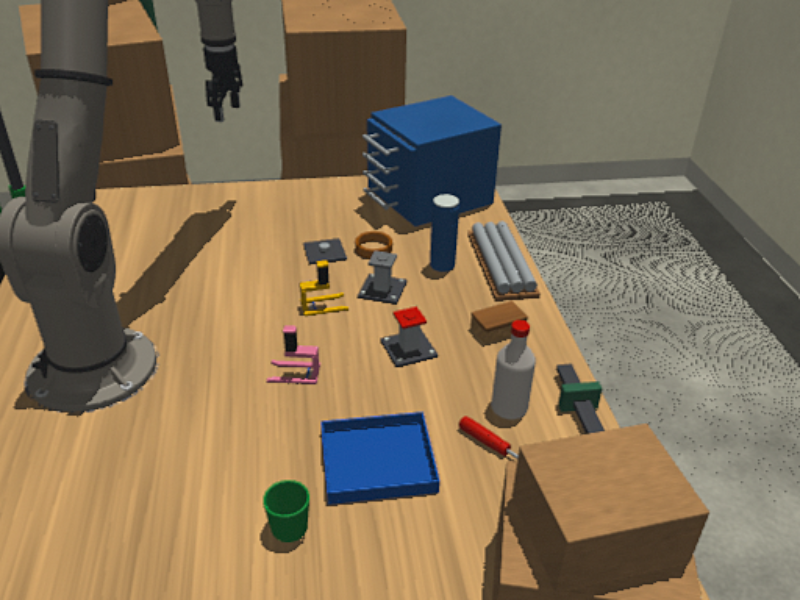

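The top view shows two candidates: yellow (322,380) with a black grip and pink (428,405). The yellow one fits the description. The red cap is at (404,294), the grey one at (302,310) and the tray at (546,347). Next I'll measure these and take a confirming crop.

```bash
python3 - <<'E'
from h import *
D={n:np.load('pics/%s.npz'%n) for n in ['top','side']}
def seg(n,box,f,zr):
    im=D[n]['im'];W=D[n]['W'];m=np.zeros(im.shape[:2],bool)
    s=.64;x0,y0,x1,y1=[int(a*s) for a in box];m[y0:y1,x0:x1]=1
    h=cv2.cvtColor(im,cv2.COLOR_BGR2HSV).astype(int)
    m&=f(h[...,0],h[...,1],h[...,2])&(W[...,2]>zr[0])&(W[...,2]<zr[1])
    return W[m]
def rep(t,P):
    if len(P)<3: print(t,len(P));return
    xy=(P[:,:2]*1000).astype(np.float32); r=cv2.minAreaRect(xy)
    print(t,len(P),'mean',P.mean(0).round(4),'z',np.percentile(P[:,2],[5,50,95]).round(4),'rect',np.round(r[0],1),np.round(r[1],1),round(r[2],1))
yel=lambda h,s,v:(h>20)&(h<32)&(s>190)
blk=lambda h,s,v:(v<60)
red=lambda h,s,v:((h<6)|(h>174))&(s>180)
blu=lambda h,s,v:(h>105)&(h<130)&(s>150)
anyc=lambda h,s,v:h>=0
for n,b in [('top',(300,340,345,410)),('side',(290,255,355,320))]:
    rep(n+' fork',seg(n,b,yel,(-.01,.02)));rep(n+' beam',seg(n,b,yel,(.045,.07)));rep(n+' griptop',seg(n,b,anyc,(.1,.12)));rep(n+' grip',seg(n,b,anyc,(.066,.12)))
for n,b in [('top',(370,265,440,335)),('side',(380,300,440,365))]:
    rep(n+' cap',seg(n,b,anyc,(.078,.095)));rep(n+' plate',seg(n,b,anyc,(.005,.015)))
for n,b in [('top',(270,280,335,345)),('side',(355,245,410,305))]:
    rep(n+' grey',seg(n,b,anyc,(.078,.095)));rep(n+' plate',seg(n,b,anyc,(.005,.015)))
for n,b in [('top',(495,290,600,400)),('side',(310,400,450,510))]:
    rep(n+' tray',seg(n,b,blu,(.02,.035)));rep(n+' floor',seg(n,b,blu,(-.01,.01)))
for n,b in [('side',(470,190,540,270)),('top',(225,200,285,260))]:
    rep(n+' can',seg('top',(225,200,285,260),anyc,(.03,.3)))
im=D['top']['im'];im2=D['side']['im']
a=cv2.resize(im[210:270,180:290],(800,436),interpolation=2);b=cv2.resize(im2[155:250,165:290],(0,0),fx=1.7,fy=1.7,interpolation=2)
c=np.zeros((600,800,3),np.uint8);c[:436]=a;c[438:438+b.shape[0],:b.shape[1]]=b[:162]
cv2.imwrite('pics/crop1.png',c)
E
```

```text
top fork 0
top beam 0
top griptop 50 mean [0.4521 0.1488 0.1095] z [0.1058 0.1099 0.1128] rect [452.1 149.6] [21. 18.] 10.4
top grip 65 mean [0.4515 0.1471 0.1027] z [0.0691 0.1089 0.1126] rect [436.8 147.6] [52.5 18. ] 5.9
side fork 171 mean [0.4501 0.1448 0.0052] z [-0.0008  0.0053  0.0102] rect [446.6 210. ] [ 93.8 190.7] 3.7
side beam 96 mean [0.4282 0.1396 0.058 ] z [0.0496 0.0587 0.0637] rect [431.8 144.8] [57.5 32.1] 14.8
side griptop 39 mean [0.4504 0.1444 0.1077] z [0.1007 0.1089 0.1113] rect [451.1 145. ] [22.7 22.9] 13.8
side grip 98 mean [0.4502 0.143  0.0933] z [0.07   0.0952 0.1109] rect [450.8 146.3] [22.3 27.6] 7.8
top cap 293 mean [ 0.6088 -0.0173  0.084 ] z [0.0801 0.084  0.0879] rect [609.3 -17.5] [52.2 51.7] 13.5
top plate 470 mean [ 0.601  -0.0162  0.0088] z [0.0053 0.0087 0.0126] rect [609.6 -14.6] [138.7 143.5] 89.8
side cap 198 mean [ 0.6063 -0.0215  0.0831] z [0.0792 0.0831 0.0869] rect [606.8 -19.3] [53.9 59.2] 14.9
side plate 385 mean [ 0.6034 -0.0245  0.0087] z [0.0055 0.0086 0.0125] rect [617.2  28.4] [206.7 116.4] 78.6
top grey 299 mean [0.5824 0.1915 0.
[... 323 characters left out ...]
0054 0.0086 0.0131] rect [582.2 252.2] [238.2 118. ] 81.4
top tray 69 mean [ 0.4608 -0.2744  0.0274] z [0.0232 0.0277 0.0313] rect [ 456.3 -267.6] [200.   99.5] 47.8
top floor 2442 mean [ 0.5098 -0.3067  0.0043] z [0.0005 0.0044 0.0081] rect [ 510.8 -306.4] [150.1 169.5] 89.9
side tray 476 mean [ 0.5135 -0.3258  0.0258] z [0.0206 0.0261 0.0309] rect [ 510.8 -305.9] [179.4 165.4] 0.2
side floor 2707 mean [ 0.5109 -0.2996  0.0045] z [0.0011 0.0045 0.008 ] rect [ 511.7 -304.7] [165.1 176.4] 89.7
side can 618 mean [0.7237 0.2649 0.1383] z [0.0502 0.1614 0.1735] rect [729.9 271.8] [57.9 57.5] 78.3
top can 618 mean [0.7237 0.2649 0.1383] z [0.0502 0.1614 0.1735] rect [729.9 271.8] [57.9 57.5] 78.3
```

View pics/crop1.png

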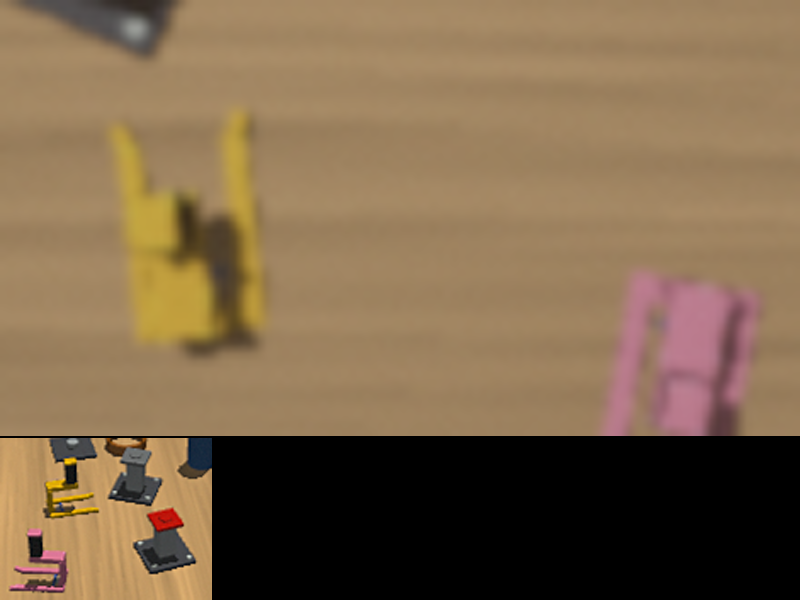

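The crop confirms it: the yellow puller has its mouth towards +x and a yaw of about 5–10°. Next: close views with the wrist camera over the puller and over the cap.

```bash
python3 - <<'E'
from h import *
for n,p in [('cap',[0.56,-0.03,0.30]),('pul',[0.44,0.146,0.30])]:
    q=down(np.pi/2+0.12)
    if kin.inverse_kinematics(p,q) is None: q=down(-np.pi/2+0.12); print('flip')
    env.reach(p,q); env.dwell(.2)
    im,W=shot('wrist'); np.savez('pics/w_%s.npz'%n,im=im,W=W); cv2.imwrite('pics/w_%s.png'%n,im)
    s=env.get_state(); print(s['time'],s['tcp_pos'],s['qpos'].round(2) if hasattr(s['qpos'],'round') else s['qpos'])
a=cv2.imread('pics/w_cap.png');b=cv2.imread('pics/w_pul.png')
cv2.imwrite('pics/w12.png',cv2.resize(np.hstack([a,b]),(800,300)))
E
```

```text
2.8917 [ 0.5600851  -0.02955636  0.29995311] [-0.44  0.31  0.47  1.86 -0.17  1.01  1.79]
4.0 [0.44076835 0.14494673 0.2999825 ] [-0.82  0.13  0.4   2.07 -0.06  0.96  1.3 ]
```

View pics/w12.png

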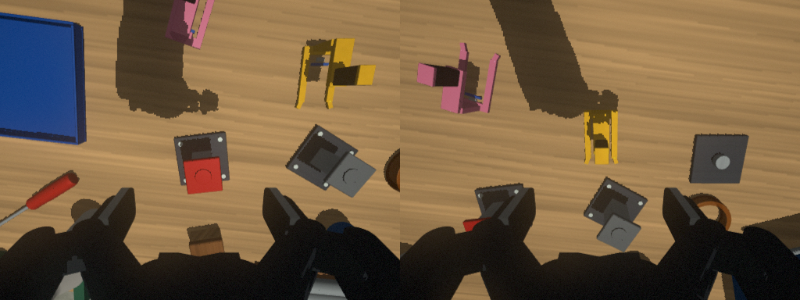

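Left view: red cap at (203,175) on its plate, clear. Right view: yellow puller at (600,137). Now fitting poses from the depth clouds.

```bash
python3 - <<'E'
from h import *
def seg(n,f,zr,xy,r):
    d=np.load('pics/w_%s.npz'%n);im,W=d['im'],d['W'];h=cv2.cvtColor(im,cv2.COLOR_BGR2HSV).astype(int)
    m=f(h[...,0],h[...,1],h[...,2])&(W[...,2]>zr[0])&(W[...,2]<zr[1])&(np.hypot(W[...,0]-xy[0],W[...,1]-xy[1])<r)
    m[int(180*1.28):]&= True
    return W[m]
def rep(t,P):
    if len(P)<3: print(t,len(P));return
    r=cv2.minAreaRect((P[:,:2]*1000).astype(np.float32))
    print(t,len(P),'z',np.percentile(P[:,2],[5,50,95]).round(4),'rect',np.round(r[0],1),np.round(r[1],1),round(r[2],2))
yel=lambda h,s,v:(h>18)&(h<34)&(s>150)
red=lambda h,s,v:((h<6)|(h>174))&(s>150)
anyc=lambda h,s,v:h>=0
pink=lambda h,s,v:(h>150)&(h<176)&(s>60)
for v in ['pul','cap']:
    print(v)
    rep('fork',seg(v,yel,(-.003,.012),(.45,.145),.075)); rep('beam',seg(v,yel,(.053,.065),(.45,.145),.075)); rep('griptop',seg(v,anyc,(.104,.115),(.45,.145),.04))
    rep('capred',seg(v,red,(.078,.09),(.608,-.018),.05)); rep('plate',seg(v,anyc,(.0055,.012),(.608,-.018),.066))
    rep('grey',seg(v,anyc,(.078,.09),(.583,.191),.05))
    rep('pink',seg(v,pink,(-.01,.12),(.41,-.07),.1))
P=seg('pul',yel,(-.003,.012),(.45,.145),.075)
for a in np.arange(0,16,2):
    c,s=np.cos(np.radians(a)),np.sin(np.radians(a));Q=(P[:,:2]-[.4515,.146])@np.array([[c,-s],[s,c]])
    M=Q[(abs(Q[:,0])<.035)][:,1]*1000
    print(a,np.percentile(M[M>0],[2,98]).round(1),np.percentile(M[M<0],[2,98]).round(1),np.percentile(Q[:,0]*1000,[1,99]).round(1))
E
```

```text
pul
fork 1189 z [0.     0.0062 0.0075] rect [445.7 143.7] [112.3  68.3] 9.23
beam 804 z [0.0548 0.0601 0.0614] rect [433.7 147.2] [59.9 29.6] 6.99
griptop 409 z [0.1078 0.109  0.1103] rect [451.4 149.8] [22.1 18. ] 6.87
capred 196 z [0.0814 0.0831 0.0843] rect [591.9 -28.2] [17.1 36.9] 18.0
plate 1123 z [0.0069 0.0084 0.01  ] rect [608.2 -17.5] [89.9 90. ] 13.3
grey 1636 z [0.0812 0.0833 0.086 ] rect [582.1 192.3] [52.4 52.9] 66.79
pink 2207 z [0.0054 0.0598 0.1098] rect [378.8 -61.6] [59.7 93.9] 78.52
cap
fork 1268 z [0.0008 0.0059 0.0074] rect [443.9 166.5] [107.1  93.4] 6.42
beam 1230 z [0.0546 0.0598 0.0613] rect [434.1 145.7] [59.3 27.7] 6.75
griptop 593 z [0.1062 0.1089 0.1103] rect [451.6 149.3] [21.3 19.6] 6.96
capred 1946 z [0.0819 0.0833 0.0861] rect [607.6 -17.5] [50.5 51.7] 13.79
plate 2321 z [0.0069 0.0082 0.0099] rect [608.6 -17.1] [90.1 89.9] 13.65
grey 2102 z [0.0812 0.0832 0.0859] rect [582.4 191.9] [53.5 52. ] 66.83
pink 1751 z [0.0052 0.0547 0.0611] rect [392.4 -64.4] [55.2 68.3] 78.99
0 [18.3 34.3] [-27.3 -10.6] [-49.8  47.1]
2 [19.2 33.3] [-26.3 -11.7] [-49.1  46.6]
4 [20.2 32.6] [-25.3 -12. ] [-48.5  46.4]
6 [20.9 32.2] [-25.  -11.4] [-47.9  46. ]
8 [21.3 32.3] [-25.  -10.7] [-47.3  45.8]
10 [20.5 32.7] [-25.3 -10.5] [-47.7  46.4]
12 [19.8 33.5] [-25.9 -10.8] [-48.   47.2]
14 [18.9 34.4] [-27.  -10.6] [-48.4  48.1]
```

```bash
python3 - <<'E'
from h import *
c=np.array([.4514,.1495]);a=np.radians(6.9)
def p(z): return [c[0],c[1],z]
env.reach(p(.22),down(a+np.pi/2))
env.movel(p(.141),velocity=.12)
env.grip(0.0,f_grip=20); s=env.get_state(); print('y-squeeze',s['opening'],s['force'],s['tcp_pos'])
env.grip(0.05)
best=None
for y in (a,a+np.pi):
    k=kin.inverse_kinematics(p(.141),down(y))
    if k is not None:
        d=np.abs(np.array(k)-env.get_state()['qpos']).max(); print(y,d,np.round(k,2))
        if best is None or d<best[0]: best=(d,y)
env.movel(p(.16),velocity=.1); env.reach(p(.16),down(best[1])); env.movel(p(.141),velocity=.1)
f0=env.get_state()['force']
env.grip(0.0,f_grip=90); s=env.get_state(); print('x-grip',s['opening'],f0,s['force'],s['tcp_pos'],s['time'])
env.movel(p(.161),velocity=.08); env.dwell(.2); s=env.get_state(); print('lift',s['opening'],s['force'],s['torque'],s['tcp_pos'])
np.save('yaw.npy',best[1]-a)
im,W=shot('side'); cv2.imwrite('pics/s2.png',cv2.resize(im[130:250,150:310],(800,600),interpolation=2))
for off in (-.09,-.02,0):
    A=np.radians(13.6);q=np.array([.6084,-.0173])+off*np.array([np.cos(A),np.sin(A)])
    print(kin.inverse_kinematics([q[0],q[1],.2],down(A+best[1]-a)))
print(kin.inverse_kinematics([.51,-.305,.15],down(best[1])))
E
```

```text
y-squeeze 0.017707130180745784 [-0.34638839 -0.20957276  3.02716087] [0.45143798 0.14951365 0.14113024]
0.12042771838760874 1.2390089292888384 [-1.04  0.5   0.75  2.19 -0.57  0.65  0.23]
3.262020371977402 1.2881201096880281 [-0.39  0.39 -0.08  2.15  0.05  0.6   2.76]
x-grip 0.021152981059952315 [ 0.1976503   0.51182604 -0.14994469] [-0.9579894  -0.43328094  5.89740196] [0.45162033 0.14947655 0.14151529] 8.4667
lift 0.020800983051864078 [ 0.34098566 -0.01514248 -2.66393973] [ 0.01524489 -0.03470272 -0.03481067] [0.45110048 0.1494792  0.1606648 ]
[-0.63472758  0.45022778  0.75196724  2.05123568 -0.42803078  0.79825456
  0.61079628]
[-0.59311474  0.55039854  0.71265239  1.89387318 -0.46445378  0.86864455
  0.59202336]
[-0.58220873  0.57877103  0.70420538  1.84684934 -0.47312224  0.89018802
  0.5849514 ]
[-0.06265393  0.63306601  0.68311944  1.90989651 -0.55104376  0.79411935
  1.04516717]
```

View pics/s2.png

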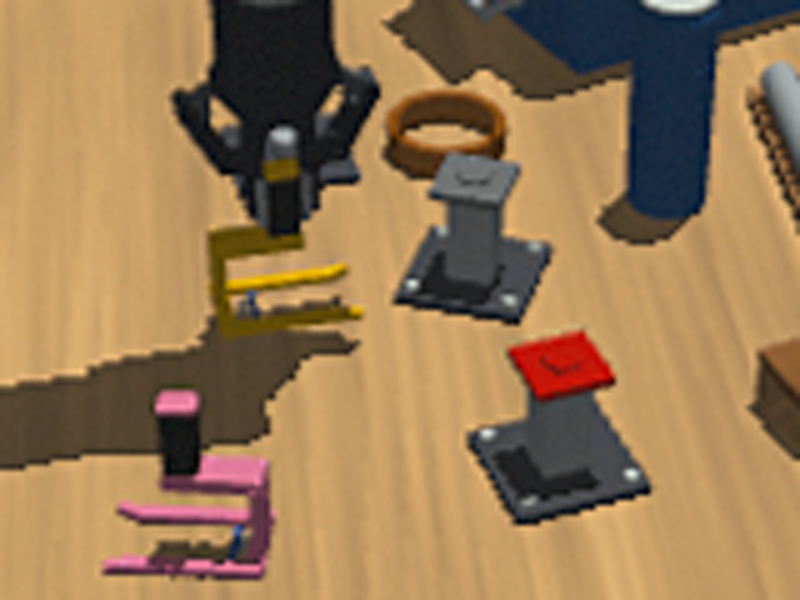

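The puller is held upright at TCP x/y and the yaw is set by the jaws. Moving on to the approach.

```bash
cat >> h.py <<'E'
A=np.radians(13.6); C=np.array([.6084,-.0173]); u=np.array([np.cos(A),np.sin(A)]); n=np.array([-u[1],u[0]])
Q=down(A)
def at(s,z,l=0): 
    q=C+s*u+l*n; return [q[0],q[1],z]
def fl(f0):
    s=env.get_state(); f=np.array(s['force'])-f0; p=np.array(s['tcp_pos'])
    return (f[:2]@u).round(2),(f[:2]@n).round(2),f[2].round(2),((p[:2]-C)@u*1000).round(2),((p[:2]-C)@n*1000).round(2),p[2].round(4)
E
python3 - <<'E'
from h import *
p=env.get_state()['tcp_pos']
env.movel([p[0],p[1],.27],velocity=.15)
env.reach(at(-.1,.27),Q); env.movel(at(-.1,.2055),velocity=.1); env.dwell(.4)
F=[]
for i in range(5): F.append(env.get_state()['force']); env.dwell(.04)
f0=np.mean(F,0); np.save('f0.npy',f0); print('noise',np.std(F,0),fl(f0))
r=env.movel(at(-.045,.2055),velocity=.05,stop_force=4); print(r,fl(f0))
if not r:
    r=env.movel(at(-.015,.2055),velocity=.03,stop_force=3); env.dwell(.1);print(r,fl(f0),env.get_state()['time'])
im,W=shot('side'); cv2.imwrite('pics/s3.png',cv2.resize(im[160:240,220:327],(800,600),interpolation=2))
E
```

```text
noise [0.19925161 0.22100853 0.67575377] (np.float64(0.15), np.float64(0.38), np.float64(-0.71), np.float64(-100.0), np.float64(0.0), np.float64(0.2055))
False (np.float64(-0.41), np.float64(0.17), np.float64(0.5), np.float64(-45.37), np.float64(-0.08), np.float64(0.2055))
False (np.float64(0.36), np.float64(0.55), np.float64(0.02), np.float64(-15.21), np.float64(-0.04), np.float64(0.2055)) 14.7083
```

View pics/s3.png

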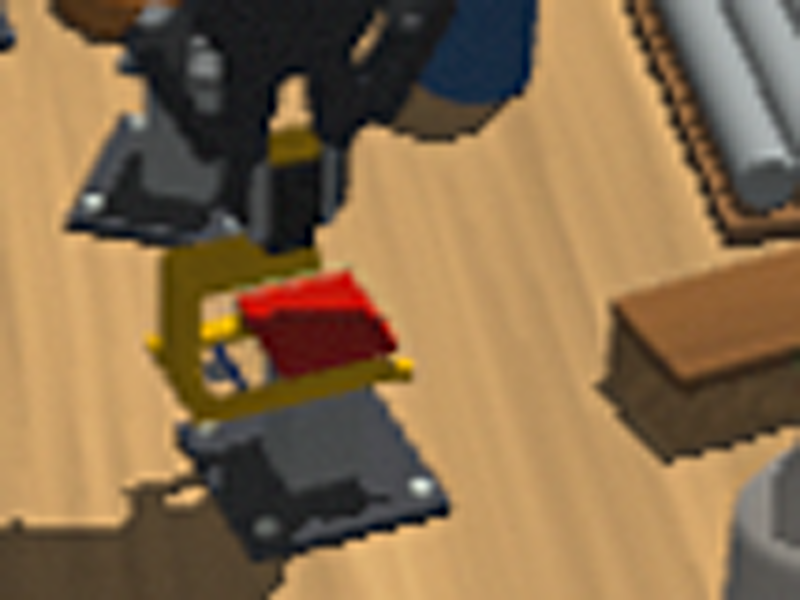

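The fork sits under the rim with the tines either side of the tube, and no contact has been felt yet. Creeping on to the stop.

```bash
python3 - <<'E'
from h import *
f0=np.load('f0.npy')
def avg(k=6):
    F=[]
    for i in range(k): F.append(env.get_state()['force']); env.dwell(.02)
    f=np.mean(F,0)-f0; return np.array([f[:2]@u,f[:2]@n,f[2]])
f=avg();print(f.round(2))
for i in range(8):
    r=env.movel(at(.012,.2055),velocity=.008,stop_force=2.5); f=avg(); print(r,f.round(2),fl(f0)[3:],env.get_state()['time'])
    if not r or abs(f[0])>1.5: break
for i in range(12):
    if not r or -f[0]>4.6 or abs(f[1])>3: break
    s=fl(f0)[3]/1000
    if i==0: cmd=s
    cmd+= .0003 if -f[0]<3 else .00015
    env.movel(at(cmd,.2055),velocity=.01); f=avg(); print('step',round(cmd*1000,2),f.round(2),fl(f0)[3:])
print(env.get_state()['time'],env.get_state()['torque'])
E
```

```text
[-0.24  0.01  0.46]
True [-0.32  0.35  0.24] (np.float64(3.69), np.float64(0.49), np.float64(0.204)) 17.2167
True [-0.39  0.52  0.43] (np.float64(4.28), np.float64(0.87), np.float64(0.2028)) 17.8167
True [-0.62  0.36  0.66] (np.float64(4.97), np.float64(1.18), np.float64(0.202)) 18.425
True [-0.47  0.22  0.28] (np.float64(5.65), np.float64(1.3), np.float64(0.2015)) 19.0417
True [-0.2  -0.64  0.51] (np.float64(6.37), np.float64(1.23), np.float64(0.2014)) 19.6417
True [-0.02 -0.04  0.35] (np.float64(6.97), np.float64(1.15), np.float64(0.2014)) 20.2333
True [-0.1  -0.11  0.19] (np.float64(7.6), np.float64(1.03), np.float64(0.2016)) 20.8167
True [ 0.05 -0.39  0.36] (np.float64(8.19), np.float64(0.96), np.float64(0.2019)) 21.3833
step 8.49 [-0.34 -0.07  0.1 ] (np.float64(8.45), np.float64(0.1), np.float64(0.2054))
step 8.79 [-0.28 -0.11  0.5 ] (np.float64(8.78), np.float64(0.02), np.float64(0.2055))
step 9.09 [-0.52  0.18  0.43] (np.float64(9.03), np.float64(-0.02), np.float64(0.2055))
step 9.39 [-1.1   0.28  0.68] (np.float64(9.2), np.float64(-0.01), np.float64(0.2054))
step 9.69 [-2.31  0.13  0.51] (np.float64(9.41), np.float64(-0.02), np.float64(0.2054))
step 9.99 [-3.6   0.23  0.75] (np.float64(9.64), np.float64(-0.01), np.float64(0.2054))
step 10.14 [-4.73  0.43  0.88] (np.float64(9.83), np.float64(-0.01), np.float64(0.2053))
24.1083 [-0.3217997   1.1991005  -0.01361589]
```

```bash
python3 - <<'E'
from h import *
f0=np.load('f0.npy')
env.dwell(.5); print(fl(f0))
env.movel(at(.0094,.2055),velocity=.01); env.dwell(.1); print('backed',fl(f0))
for z in (.2085,.2105,.2125,.2145,.217,.220): env.movel(at(.0094,z),velocity=.02); print(fl(f0))
env.movel(at(.0094,.28),velocity=.06); env.dwell(.3); print(fl(f0),env.get_state()['opening'],env.get_state()['time'])
im,W=shot('side'); cv2.imwrite('pics/s4.png',cv2.resize(im[130:240,200:347],(800,600),interpolation=2))
E
```

```text
(np.float64(-5.87), np.float64(0.14), np.float64(0.87), np.float64(9.88), np.float64(0.02), np.float64(0.2054))
backed (np.float64(-4.19), np.float64(0.41), np.float64(-0.43), np.float64(9.55), np.float64(0.03), np.float64(0.2055))
(np.float64(-3.94), np.float64(0.72), np.float64(0.77), np.float64(9.54), np.float64(-0.02), np.float64(0.2089))
(np.float64(-3.75), np.float64(1.4), np.float64(0.91), np.float64(9.5), np.float64(0.04), np.float64(0.2107))
(np.float64(-3.22), np.float64(-0.39), np.float64(-3.69), np.float64(9.43), np.float64(0.19), np.float64(0.2123))
(np.float64(-0.64), np.float64(0.46), np.float64(-0.45), np.float64(10.39), np.float64(-0.16), np.float64(0.2153))
(np.float64(-0.41), np.float64(0.19), np.float64(0.35), np.float64(10.11), np.float64(-0.21), np.float64(0.2177))
(np.float64(-0.31), np.float64(-0.64), np.float64(0.43), np.float64(9.58), np.float64(-0.06), np.float64(0.2203))
(np.float64(-0.29), np.float64(-0.09), np.float64(-0.05), np.float64(9.33), np.float64(0.04), np.float64(0.2798)) 0.020889929522612143 28.0333
```

View pics/s4.png

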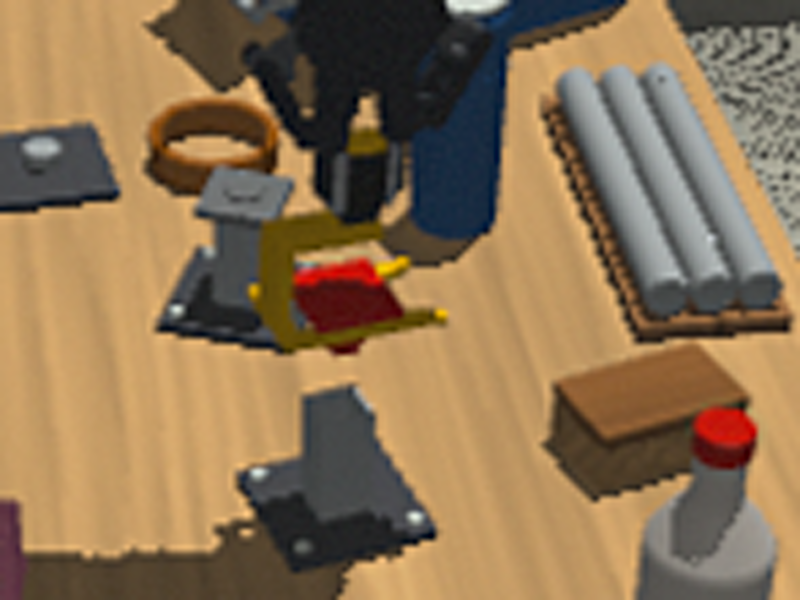

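The cap is off and hangs on the fork, level between the tines. Carrying it to the tray.

```bash
python3 - <<'E'
from h import *
T=[.511,-.306]
env.movel(T+[.28],velocity=.13); env.dwell(.3)
env.movel(T+[.18],velocity=.08); env.movel(T+[.153],velocity=.05); env.dwell(.2)
z0=env.get_state()['force'][2]
for i in range(20):
    z=.1525-i*.0005; env.movel(T+[z],velocity=.02)
    f=np.mean([env.get_state()['force'][2] for _ in range(1)]); env.dwell(.05); f2=env.get_state()['force'][2]
    if min(f,f2)-z0>3: break
print(z,f-z0,f2-z0,env.get_state()['time'])
im,W=shot('side'); cv2.imwrite('pics/s5.png',cv2.resize(im[210:330,190:350],(800,600),interpolation=2))
E
```

```text
0.147 3.5718719908868404 4.1144928922470765 36.8083
```

View pics/s5.png

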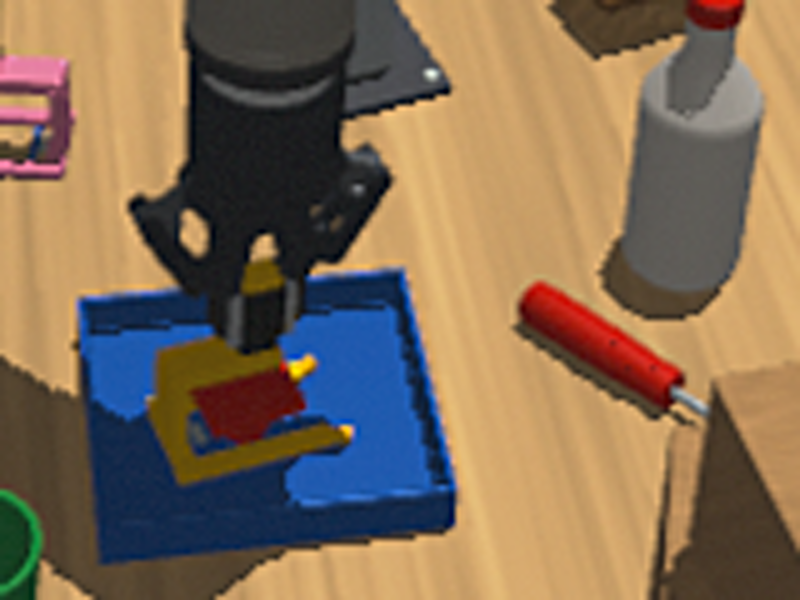

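```bash
python3 - <<'E'
from h import *
T=[.511,-.306]
s=env.get_state();o=s['opening']
env.grip(o+.004,f_grip=20); env.grip(.06); env.dwell(.2)
env.movel(T+[.25],velocity=.1); env.movel([.47,-.2,.32],velocity=.15); env.dwell(.3)
im,W=shot('side')
cv2.imwrite('pics/s6.png',cv2.resize(im[210:330,190:350],(800,600),interpolation=2))
it,Wt=shot('top'); print(env.get_state()['time'])
m=(np.hypot(W[...,0]-T[0],W[...,1]-T[1])<.08)
h=cv2.cvtColor(im,cv2.COLOR_BGR2HSV)
for t,a,b in (('griptop',.1,.125),('beam',.055,.072)):
    P=W[m&(W[...,2]>a)&(W[...,2]<b)]; print(t,len(P),P.mean(0).round(3),P[:,2].max().round(4))
P=W[m&((h[...,0]<6)|(h[...,0]>174))&(h[...,1]>150)]; print('cap',len(P),P.mean(0).round(3),P[:,2].min().round(3),P[:,2].max().round(3))
E
```

```text
40.3333
griptop 84 [ 0.507 -0.309  0.11 ] 0.117
beam 192 [ 0.486 -0.316  0.063] 0.072
cap 188 [ 0.504 -0.323  0.037] 0.004 0.048
```

View pics/s6.png

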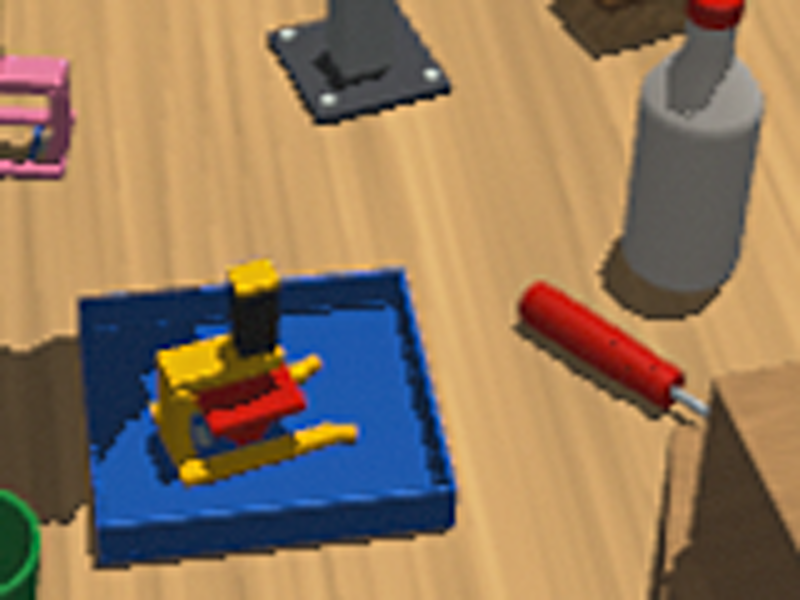

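The puller stands upright in the tray with the grip top at 0.113. The cap stands on its plug inside the slot, and the arm is clear.

```bash
python3 -c "
from h import *
job.job_done()"
```

```text
the job is handed in; nothing more can be done
```

The job is handed in at about 40 s of the 72 s allowed: the red cap is off its tube, and the puller stands in the blue tray with the cap.

- **Grasp:** I squeezed the yellow puller once across its y faces to centre it, then took it across its x faces so it would not pitch.
- **Stop and pull:** I slid the fork under the red cap's rim until the stop bore at about 5 N, with a highest reading of 5.9 N held for 0.5 s. I then backed off to about 4 N and pulled straight up. The cap popped off at about 5 mm of lift and hung on the fork.
- **Last check:** In the side picture the puller stands upright near the tray's centre, with its grip top 0.11 m up. The cap stands on its plug in the slot, with its top no higher than 0.048 m. The arm is clear, and I saw nothing else moved in the views I checked.

Two readings disagreed with what I expected:

- **Creep towards the stop:** The line stopped early several times on force noise, and the arm drifted up to 4 mm low. It was back on line before contact.
- **Setting down:** The puller met the tray floor 1.5 mm higher than I had reckoned, probably because it slipped a little in the grip during the pull.

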